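# Reset the blue-covered bench power box

### The arm

A 7-joint arm with a two-finger parallel gripper is mounted at the origin on the work surface. World frame = base frame: x ahead of the robot, y to its left, z up, the work surface at z = 0. Lengths are in m, angles in rad, forces in N, time in s.
With the tool pointing down it reaches from about 0.425 to 0.875 m from the base axis. Payload 4.7 kg.
Tool frame: the origin (TCP) lies on the mounting face of the last link; the fingertips stand 182 mm ahead of it and the grasp point (between the pads) lies 164 mm ahead of it; z points along the fingers, y is the direction in which the jaws open and shut (so a half turn about z gives the same grasp; the last joint's range is limited). The gripper opens to 87 mm and grips with 3 to 60 N. Pads are 19 mm wide; open, the fingers measure 117 mm over their backs; the gripper's body (75 mm by 190 mm) begins 51 mm behind the grasp point.
Start: joints at [1.21, 0.321, -0.07, 1.45, 0.023, 1.371, -0.057], TCP at [0.238, -0.605, 0.405] pointing down, gripper open.
Joint ranges: [-2.86, 2.86], [-0.3, 2.09], [-1.38, 1.24], [0.06, 2.45], [-1.56, 4.7], [0.09, 2.05], [-2.69, 2.69]. Speed limits (rad/s): [2.57, 2.57, 3.14, 3.14, 3.14, 3.14, 3.14].

### API

Orientations are given as a rotation vector (axis times angle).
In Python, from bench import ctrl gives the robot as it stands. The module is installed in compiled form; this text tells all that it offers.
- The arm moves only by the tool play_rows, never from a script. Its argument "targets" is text: rows parted by semicolons, each of 7 numbers parted by spaces: the shift along the tool's x, y, z in cm, then the turn, a rotation vector about the tool's x, y, z in rad, then the opening, from -1 (shut) to 1 (fully open). In form: x y z ax ay az grip; .... A call has 1 to 20 rows; each row shifts and turns the pose as measured when the row begins, along the tool's axes as they then stand; what a row does not reach is not made up. A row lasts 1/8 s, in which the tool goes at most 62.5 mm and 10.7 degrees, less where a joint would pass 70% of its speed; a pose out of reach is approached as far as the arm can. A call is refused whole if a number of a shift passes 6.25 or a number of a turn 0.188, either way. A call with a gripper value outside its range is refused whole. The fingers move at their own pace and stop on an object; "newtons" is the grip in N (left out, the last holds). Time passes only in rows, so rows that do not move let the fingers close. It gives the time, the measured TCP pose, the force and the opening at its end, in the units of the state.
- ctrl.get_state(): the state, without advancing time (a new reading comes with each control period).
- ctrl.get_image(name): name is "side" or "top" or "wrist"; returns a dict with "pixels" (480x640x3 uint8, blue, green, red), "depth" (480x640 float32, m along the optical axis (not along the pixel's ray), 0 where there is no reading), "intrinsics" (3x3 intrinsics, pixels), "k1" (the pictures are not rectified: a ray, as slopes to the right and down, at radius r is drawn at 1 + k1 r^2 times it, then the intrinsics apply), "R" (3x3) and "t" (3): a world point X has camera coordinates R X + t. Camera axes: x right, y down, z forward; pixel columns grow to the right and rows downward; lengths in m; the calibration is good to about 2 mm. A picture is of the moment at which its call begins.
- ctrl.close_job(): hands the job in, once; it reports no verdict.
The state is a dict: "time": time; "joint_positions": joint angles; "qd": joint speeds; "joint_torque": joint torques, N m; "position": TCP position; "tool_rot": TCP orientation; "ft_force": force on the tool from outside, world axes, zero at the start; "torque": the same for the moment, N m; "grip_width": opening from 0.0 (shut) to 1.0 (fully open).
Only numpy, scipy, OpenCV 4.12 (cv2) and the standard library are available. Lean on these libraries where they do the work, as an engineer would, in place of code of your own. Each camera call takes 0.05 s, during which the arm holds its last target.

### The job

On the laptop repair bench, press the blue cover of the power box so that it pops fully open, press the green reset button inside all the way down, then push the cover shut and press it so that it latches again. Only press and push: do not pinch the cover, leave the yellow-covered box shut and do not lift or shove the tools and parts lying about.

Things in the scene. Friction and masses are not known exactly. Their poses are not given: they have to be found in the camera images.
- box_blue: Grey bench power box with the blue cover (to be worked on), screwed down: 130 x 130 x 70 mm high, walls 5 mm (front wall 52 mm high). Origin: centre of its underside, z up; its front looks to its own -x, towards the robot within 0.3 rad. The cover lies between the side walls, hinged along the box's y at the back. Inside: a deck 30 mm above the bench, 120 mm wide opening, with the green button.
- cover_blue (a joint): Angle (rad) of the blue cover, a plate 110 mm (hinge to free edge) x 118 x 6 mm with a push-push latch. 0 = latched shut, its top 72 mm above the bench; 1.55 = fully open, upright at the back, free edge 176 mm above the bench; -0.10 = stop when pressed in. A press past -0.06 and release frees it: a damped spring swings it fully open in 0.8 s, if the finger gets out of its way.
- cover_blue_press (a point): Centre of the white ring on the outer face of the blue cover, 92 mm from the hinge, 18 mm from the free edge, mid-width; moves with the cover. Press 6 to 8.5 mm down (about 4 N, briefly more; stiff stop at 9 mm; press by depth, not by force), let go: open. To shut: push the outer face over from behind (5 to 8 N), press again as deep, let go: latched. Presses under 4 mm change nothing; one more full press reopens it.
- cover_blue_hinge (a point): Middle of the hinge line of the blue cover, 52 mm behind the box's centre (box x = +52 mm), 66 mm above the bench, level with the shut cover's underside. The hinge runs along the box's y.
- reset_blue (a joint): Travel (m) of the green round reset button, 28 mm across, inside the blue-covered box: 0 = up, 0.006 = fully down (about 4 N); it springs back.
- reset_blue_top (a point): Centre of the top of the button in the blue-covered box: box x = -28 mm, y = 0, 52 mm above the bench when up (80 mm in front of the hinge). It moves with the button.
- box_yellow: Grey bench power box with the yellow cover (bystander, to be left shut), screwed down: 130 x 130 x 70 mm high, walls 5 mm (front wall 52 mm high). Origin: centre of its underside, z up; its front looks to its own -x, towards the robot within 0.3 rad. The cover lies between the side walls, hinged along the box's y at the back. Inside: a deck 30 mm above the bench, 120 mm wide opening, with the green button.
- cover_yellow (a joint): Angle (rad) of the yellow cover, a plate 110 mm (hinge to free edge) x 118 x 6 mm with a push-push latch. 0 = latched shut, its top 72 mm above the bench; 1.55 = fully open, upright at the back, free edge 176 mm above the bench; -0.10 = stop when pressed in. A press past -0.06 and release frees it: a damped spring swings it fully open in 0.8 s, if the finger gets out of its way.
- cover_yellow_press (a point): Centre of the white ring on the outer face of the yellow cover, 92 mm from the hinge, 18 mm from the free edge, mid-width; moves with the cover. Press 6 to 8.5 mm down (about 4 N, briefly more; stiff stop at 9 mm; press by depth, not by force), let go: open. To shut: push the outer face over from behind (5 to 8 N), press again as deep, let go: latched. Presses under 4 mm change nothing; one more full press reopens it.
- cover_yellow_hinge (a point): Middle of the hinge line of the yellow cover, 52 mm behind the box's centre (box x = +52 mm), 66 mm above the bench, level with the shut cover's underside. The hinge runs along the box's y.
- reset_yellow (a joint): Travel (m) of the green round reset button, 28 mm across, inside the yellow-covered box: 0 = up, 0.006 = fully down (about 4 N); it springs back.
- reset_yellow_top (a point): Centre of the top of the button in the yellow-covered box: box x = -28 mm, y = 0, 52 mm above the bench when up (80 mm in front of the hinge). It moves with the button.
- screwdriver: Loose screwdriver lying at the side, about 200 mm long. Bystander.
- pliers: Loose red-handled pliers lying flat, about 150 mm long, 13 mm high, origin at the pivot. Bystander.
- screw_jar: Loose jar 48 mm across, 55 mm high, origin under its centre. Bystander.
- suction_knob: Loose blue suction-cup knob 44 mm across, 42 mm high. Bystander.
- carton: Loose small carton 90 x 60 x 50 mm. Bystander.
- screw_tray: Loose black compartment tray 100 x 140 x 22 mm. Bystander.

How it is judged:
By the outcome, as a careful person would: the job done as asked, in the order asked, and still so for the second after the job is handed in, with the robot touching nothing.
It also fails if it takes over 51 s, if anything falls off the work surface, if the arm or the gripper's body presses on something with over 40 N, if the wrist force passes 120 N, or if a joint passes its speed limit or range.

## Working session

There is one attempt and no reset: what is moved stays moved. The work goes in short steps, Python scripts to look and compute and a tool call to move; the robot and the scene stay as the last step left them, time stands still between calls to the robot, and variables do not carry over. Pictures are saved under pics/ and viewed, and the job is handed in when it is done.

Besides the shell and the picture viewer there is one more tool, called after ">>>" by a JSON object that holds its "api" and its "payload". play_rows: Moves the arm, as the interface text tells. Its arguments: {"type":"object","properties":{"targets":{"type":"string"},"newtons":{"type":"number"}},"required":["targets"]}

```bash
mkdir -p pics; python3 - <<'E'
from bench import ctrl
import cv2,numpy as np,pickle
print(ctrl.get_state())
for n in("side","top"):
    d=ctrl.get_image(n); cv2.imwrite(f"pics/{n}0.png",d["pixels"]); pickle.dump(d,open(f"{n}0.pkl","wb"))
    print(n,d["intrinsics"],d["k1"],d["R"],d["t"])
E
```

```text
{'time': 0.0, 'joint_positions': array([ 1.21008696,  0.32180416, -0.07007095,  1.45168051,  0.02262019,
        1.37082392, -0.05688145]), 'qd': array([-0.00094264, -0.00046846,  0.0020076 ,  0.0008395 , -0.00128836,
        0.00058171,  0.00159937]), 'joint_torque': array([ 5.74469232e-04, -4.91284740e+01, -4.03621383e-01, -3.12527883e+01,
       -6.39656698e-02,  4.37753170e-02,  1.75606178e-04]), 'position': array([ 0.23784206, -0.60469094,  0.40367057]), 'tool_rot': array([-3.08473927e+00, -5.85022925e-01,  7.55444376e-04]), 'ft_force': array([ 0.06545794, -0.24761914, -0.73413219]), 'torque': array([-0.0363561 ,  0.00549068,  0.0309328 ]), 'grip_width': 0.9975678834910133}
side [[542.62084155   0.         320.48352309]
 [  0.         542.62084155 246.11438628]
 [  0.           0.           1.        ]] -0.04192160300032041 [[ 0.98833319 -0.15221781 -0.00521931]
 [-0.11579263 -0.72868426 -0.67498986]
 [ 0.09894225  0.66771924 -0.73780854]] [-0.56054662  0.11442225  1.008418  ]
top [[461.53140673   0.         313.75383046]
 [  0.         461.53140673 243.60843481]
 [  0.           0.           1.        ]] -0.002946923683212022 [[-0.01411207 -0.99989647  0.00281034]
 [-0.99428234  0.0137352  -0.10589609]
 [ 0.10584653 -0.00428868 -0.99437323]] [0.00493407 0.58678072 1.18797749]
```

View pics/side0.png

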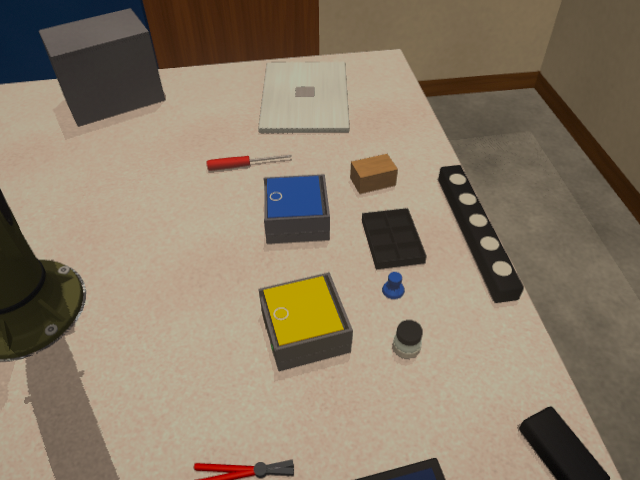

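View pics/top0.png

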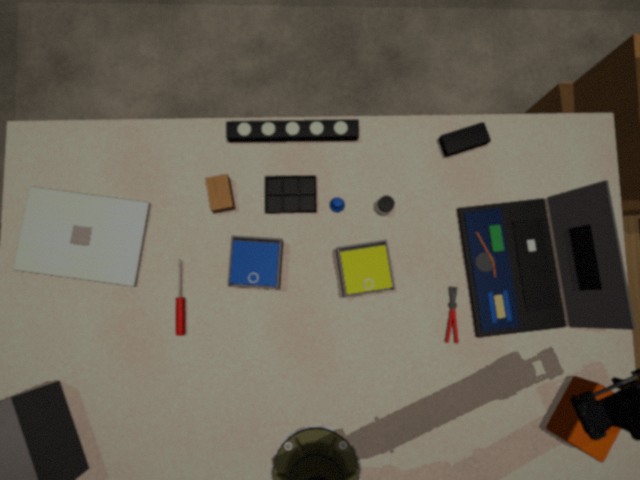

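The blue cover is at about (255,262) in the top view with its ring at (253,278), and at (296,197) in the side view with its ring at (276,196). The carton and tray stand behind it.

```bash
cat > h.py <<'E'
import cv2,numpy as np,pickle
from scipy.spatial.transform import Rotation as Ro
def ray(d,uv):
    K=d["intrinsics"];k=d["k1"]
    p=cv2.undistortPoints(np.array(uv,float).reshape(-1,1,2),K,np.array([k,0,0,0,0.])).reshape(-1,2)
    c=-d["R"].T@d["t"]; return c,np.c_[p,np.ones(len(p))]@d["R"]
def onz(d,uv,z):
    c,r=ray(d,uv); return c+r*((z-c[2])/r[:,2])[:,None]
def proj(d,X):
    X=np.atleast_2d(X);return cv2.projectPoints(X,cv2.Rodrigues(d["R"])[0],d["t"],d["intrinsics"],np.array([d["k1"],0,0,0,0.]))[0].reshape(-1,2)
def tri(d1,u1,d2,u2):
    c1,r1=ray(d1,u1);c2,r2=ray(d2,u2);r1=r1[0]/np.linalg.norm(r1);r2=r2[0]/np.linalg.norm(r2)
    s=np.linalg.lstsq(np.c_[r1,-r2],c2-c1,rcond=None)[0];a=c1+s[0]*r1;b=c2+s[1]*r2
    return (a+b)/2,np.linalg.norm(a-b)
E
python3 - <<'E'
from h import *
roi={"side":(255,165,340,250),"top":(225,230,290,295)}
R={}
for n in("side","top"):
    d=pickle.load(open(n+"0.pkl","rb"));im=d["pixels"];hsv=cv2.cvtColor(im,cv2.COLOR_BGR2HSV)
    m=cv2.inRange(hsv,(100,120,60),(125,255,255));x0,y0,x1,y1=roi[n];q=np.zeros_like(m);q[y0:y1,x0:x1]=m[y0:y1,x0:x1]
    cs,h=cv2.findContours(q,cv2.RETR_CCOMP,cv2.CHAIN_APPROX_NONE)
    i=max(range(len(cs)),key=lambda i:cv2.contourArea(cs[i]));c=cs[i]
    P=onz(d,c.reshape(-1,2),.072)[:,:2].astype(np.float32)
    r=cv2.minAreaRect(P);print(n,"rect",r, cv2.boxPoints(r))
    # ring: low-sat pixels inside hull
    hull=np.zeros_like(q);cv2.fillConvexPoly(hull,cv2.convexHull(c),255);hull=cv2.erode(hull,np.ones((5,5)))
    w=cv2.inRange(hsv,(0,0,80),(180,150,255))&hull
    ys,xs=np.nonzero(w);e=cv2.minEnclosingCircle(np.c_[xs,ys].astype(np.float32));(bx,by,bw,bh)=cv2.boundingRect(np.c_[xs,ys])
    ctr=(bx+(bw-1)/2,by+(bh-1)/2);print(len(xs),e,ctr,onz(d,[ctr],.072)); R[n]=(d,[ctr])
    print("depth pt",d["depth"][int(ctr[1]),int(ctr[0])],(d["R"]@onz(d,[ctr],.072)[0]+d["t"])[2])
print(tri(*R["side"],*R["top"]))
E
```

```text
side rect ((0.5344012379646301, 0.1467958241701126), (0.11807917803525925, 0.10833848267793655), 85.46002960205078) [[0.47572872 0.09222922]
 [0.5837273  0.08365375]
 [0.5930737  0.20136243]
 [0.48507518 0.2099379 ]]
71 ((275.5, 196.5), 6.5193023681640625) (275.5, 195.5) [[0.49820654 0.15292232 0.072     ]]
depth pt 1.108858 1.1066986363421698
top rect ((0.5354834198951721, 0.14915287494659424), (0.11658255755901337, 0.10924804955720901), 85.61283111572266) [[0.4765604  0.09521091]
 [0.5854884  0.08685389]
 [0.5944064  0.20309484]
 [0.48547846 0.21145186]]
101 ((252.9736785888672, 277.3947448730469), 6.185702800750732) (253.0, 277.0) [[0.49954571 0.15194258 0.072     ]]
depth pt 1.1668179 1.1686061629875866
(array([0.498837  , 0.15181275, 0.07301997]), np.float64(0.0013438064980874416))
```

```bash
cat >> h.py <<'E'
YAW=-0.0785
EX=np.array([np.cos(YAW),np.sin(YAW),0]);EY=np.array([-EX[1],EX[0],0]);EZ=np.array([0,0,1.])
HINGE=np.array([0.499,0.152,0])+0.092*EX
def bp(xh,y,z): # xh: distance in front of hinge
    return HINGE-xh*EX+y*EY+np.array([0,0,z])
def delta(tip,s=None):
    from bench import ctrl
    s=s or ctrl.get_state()
    R=Ro.from_rotvec(s["tool_rot"]).as_matrix()
    Rt=np.c_[EX,-EY,-EZ]
    tcp=np.array(tip)+[0,0,.182]
    print("t",round(s["time"],2),"tip box(front-of-hinge,y,z) mm",np.round(1e3*np.array([-(s["position"]-HINGE)@EX,(s["position"]-HINGE)@EY,s["position"][2]-.182]),1),"F",s["ft_force"].round(1),"grip",round(s["grip_width"],2))
    print("q",s["joint_positions"].round(2))
    print("tool shift cm",np.round(100*R.T@(tcp-s["position"]),2),"turn",np.round(Ro.from_matrix(R.T@Rt).as_rotvec(),3))
E
python3 - <<'E'
from h import *
print(HINGE,bp(80,0,0)*0+bp(.08,0,.052))
delta([.45,-.3,.22]);delta(bp(.095,0,.13))
E
```

```text
[0.59071668 0.14478542 0.        ] [0.51096305 0.15105897 0.052     ]
t 0.1 tip box(front-of-hinge,y,z) mm [ 293.  -774.9  221.8] F [-1.1  0.8  0.1] grip 1.0
q [ 1.21  0.32 -0.07  1.45  0.02  1.37 -0.06]
tool shift cm [ 30.9  -20.59   0.21] turn [-0.002  0.     0.453]
t 0.1 tip box(front-of-hinge,y,z) mm [ 293.  -774.9  221.8] F [-1.1  0.8  0.1] grip 1.0
q [ 1.21  0.32 -0.07  1.45  0.02  1.37 -0.06]
tool shift cm [ 51.74 -60.97   9.27] turn [-0.002  0.     0.453]
```

>>> {"api": "play_rows", "payload": {"targets": "0 0 0 0 0 0.15 -1;0 0 0 0 0 0.15 -1;0 0 0 0 0 0.15 -1", "newtons": 10}}

```text
time: 0.48
position: [0.2376, -0.6044, 0.4016]
tool_rot: [-3.133, 0.14, 0.004]
ft_force: [-0.2, 0.2, 0.3]
grip_width: 0.744
```

```bash
python3 -c "
from h import *
delta([.45,-.3,.22]);delta(bp(.095,0,.13))"
```

```text
t 0.47 tip box(front-of-hinge,y,z) mm [ 293.3 -774.6  219.6] F [-0.2  0.2  0.3] grip 0.74
q [ 1.16  0.32 -0.01  1.46  0.    1.37 -0.51]
tool shift cm [ 18.45 -32.21   0.07] turn [-0.005  0.002 -0.011]
t 0.47 tip box(front-of-hinge,y,z) mm [ 293.3 -774.6  219.6] F [-0.2  0.2  0.3] grip 0.74
q [ 1.16  0.32 -0.01  1.46  0.    1.37 -0.51]
tool shift cm [ 19.02 -77.62   9.3 ] turn [-0.005  0.002 -0.011]
```

>>> {"api": "play_rows", "payload": {"targets": "3 -3.5 0 0 0 0 -1;3 -4 0 0 0 0 -1;3 -4 0 0 0 0 -1;3 -4 0 0 0 0 -1;3 -4 0 0 0 0 -1;3 -4 0 0 0 0 -1;0 -5 0 0 0 0 -1;0 -5 0 0 0 0 -1;0 -5 0 0 0 0 -1"}}

```text
time: 1.6
position: [0.4567, -0.2298, 0.3972]
tool_rot: [-3.128, 0.156, 0.015]
ft_force: [0.4, 0.4, 0.7]
grip_width: 0.002
```

```bash
python3 -c "
from h import *
delta(bp(.095,0,.13))"
```

```text
t 1.6 tip box(front-of-hinge,y,z) mm [ 104.3 -383.9  215.2] F [0.4 0.4 0.7] grip 0.0
q [ 0.7   0.05 -0.3   1.79  0.01  1.32 -1.26]
tool shift cm [  0.21 -38.33   8.86] turn [-0.009  0.01  -0.021]
```

>>> {"api": "play_rows", "payload": {"targets": "0 -5 0 -0.01 0.01 -0.02 -1;0.2 -5 0 0 0 0 -1;0.2 -5 0 0 0 0 -1;0.2 -5 0 0 0 0 -1;0.2 -5 0 0 0 0 -1;0.2 -5 0 0 0 0 -1;0.2 -5 2 0 0 0 -1;0 0 0 0 0 0 -1"}}

```text
time: 2.6
position: [0.4948, 0.1342, 0.375]
tool_rot: [3.139, -0.113, -0.001]
ft_force: [-0.9, -0.6, 0.1]
grip_width: 0.001
```

```bash
python3 -c "
from h import *
delta(bp(.095,0,.1))"
```

```text
t 2.6 tip box(front-of-hinge,y,z) mm [ 94.8 -18.1 193. ] F [-0.9 -0.6  0.1] grip 0.0
q [ 0.33  0.09 -0.67  1.81  0.06  1.27 -2.  ]
tool shift cm [-0.01 -1.81  9.3 ] turn [0.001 0.    0.007]
```

>>> {"api": "play_rows", "payload": {"targets": "0 -1.8 3 0 0 0.007 -1;0 0 4 0 0 0 -1;0 0 2.5 0 0 0 -1;0 0 0 0 0 0 -1"}}

```text
time: 3.1
position: [0.4968, 0.1493, 0.2776]
tool_rot: [3.136, -0.129, -0.0]
ft_force: [-0.0, -0.6, 0.3]
grip_width: 0.006
```

```bash
python3 - <<'E'
from h import *
from bench import ctrl
delta(bp(.095,0,.072))
for n in("side","wrist"):
    d=ctrl.get_image(n);im=d["pixels"]
    if n=="side": im=cv2.resize(im[120:280,220:420],None,fx=4,fy=4,interpolation=cv2.INTER_CUBIC)[:600]
    cv2.imwrite(f"pics/{n}1.png",im)
E
```

```text
t 3.1 tip box(front-of-hinge,y,z) mm [94.  -2.8 95.6] F [-0.  -0.6  0.3] grip 0.01
q [ 0.28  0.2  -0.68  1.91  0.15  1.08 -2.11]
tool shift cm [-0.1  -0.29  2.36] turn [ 0.003  0.    -0.003]
```

View pics/side1.png

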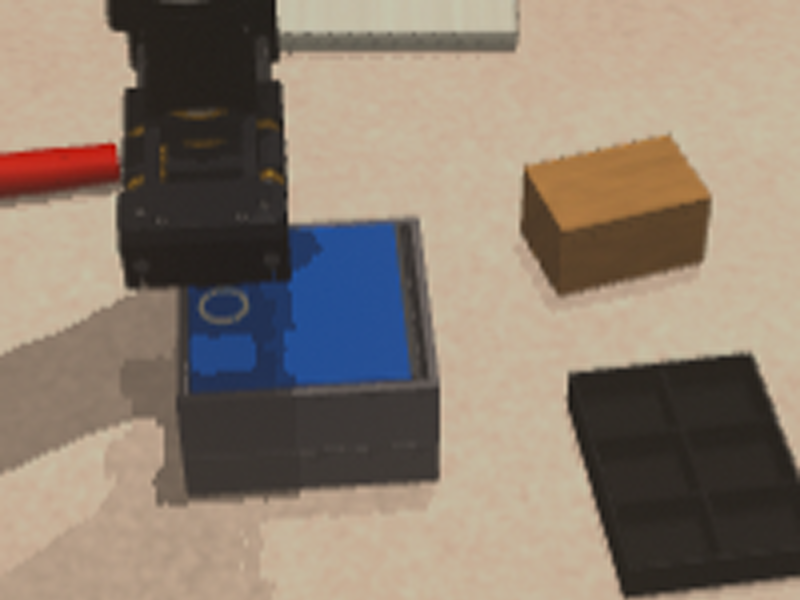

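View pics/wrist1.png

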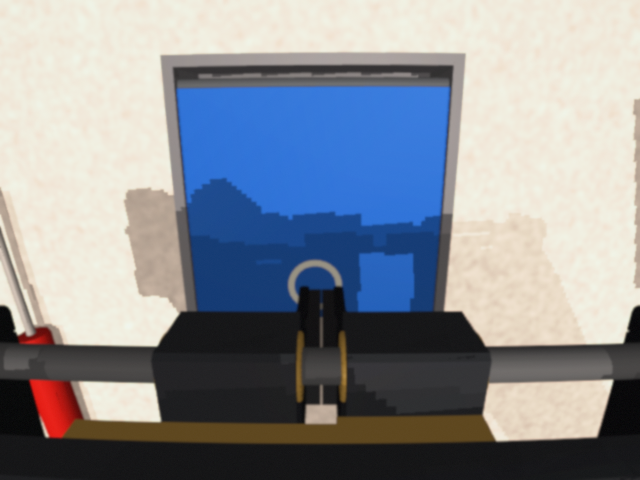

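>>> {"api": "play_rows", "payload": {"targets": "-0.1 -0.3 1 0 0 0 -1;0 0 0.9 0 0 0 -1;0 0 0 0 0 0 -1"}}

```text
time: 3.58
position: [0.4983, 0.1528, 0.2623]
tool_rot: [3.137, -0.131, 0.014]
ft_force: [0.7, 0.3, -1.1]
grip_width: 0.009
```

```bash
python3 -c "
from h import *
delta(bp(.095,0,.065))"
```

```text
t 3.58 tip box(front-of-hinge,y,z) mm [92.7  0.7 80.3] F [ 0.7  0.3 -1.1] grip 0.01
q [ 0.26  0.23 -0.67  1.92  0.17  1.04 -2.14]
tool shift cm [-0.24  0.07  1.53] turn [ 0.002 -0.009 -0.005]
```

>>> {"api": "play_rows", "payload": {"targets": "-0.2 0 0.5 0 -0.009 0 -1;0 0 0.3 0 0 0 -1;0 0 0 0 0 0 -1"}}

```text
time: 3.95
position: [0.4964, 0.1531, 0.2545]
tool_rot: [3.137, -0.131, -0.0]
ft_force: [-1.4, 0.7, 3.8]
grip_width: 0.009
```

```bash
python3 -c "
from h import *
delta(bp(.095,0,.065))"
```

```text
t 3.95 tip box(front-of-hinge,y,z) mm [94.7  0.9 72.5] F [-1.4  0.7  3.8] grip 0.01
q [ 0.26  0.24 -0.67  1.93  0.17  1.04 -2.14]
tool shift cm [-0.03  0.09  0.75] turn [ 0.002  0.    -0.005]
```

>>> {"api": "play_rows", "payload": {"targets": "0 0 0.4 0 0 0 -1;0 0 0.3 0 0 0 -1;0 0 0 0 0 0 -1"}}

```text
time: 4.32
position: [0.4963, 0.1533, 0.2484]
tool_rot: [3.136, -0.131, -0.001]
ft_force: [-1.8, -0.8, 4.2]
grip_width: 0.008
```

```bash
python3 -c "
from h import *
delta(bp(.095,0,.065))"
```

```text
t 4.33 tip box(front-of-hinge,y,z) mm [94.8  1.1 66.4] F [-1.8 -0.8  4.2] grip 0.01
q [ 0.26  0.25 -0.67  1.93  0.18  1.03 -2.15]
tool shift cm [-0.02  0.11  0.14] turn [ 0.003  0.    -0.005]
```

>>> {"api": "play_rows", "payload": {"targets": "0 0 0.15 0 0 0 -1;0 0 0 0 0 0 -1"}}

```text
time: 4.58
position: [0.4963, 0.1533, 0.2471]
tool_rot: [3.136, -0.131, -0.0]
ft_force: [-1.9, -0.5, 3.7]
grip_width: 0.001
```

>>> {"api": "play_rows", "payload": {"targets": "-2.5 0 -4 0 0 0 -1;-5 0 -3 0 0 0 -1;-2 0 -4 0 0 0 -1;0 0 -2 0 0 0 -1;0 0 0 0 0 0 -1;0 0 0 0 0 0 -1;0 0 0 0 0 0 -1;0 0 0 0 0 0 -1"}}

```text
time: 5.58
position: [0.4, 0.1608, 0.3753]
tool_rot: [3.138, -0.132, -0.006]
ft_force: [-1.3, 0.2, 1.3]
grip_width: 0.007
```

```bash
python3 - <<'E'
from h import *
from bench import ctrl
delta(bp(.08,0,.1))
for n in("side","wrist"):
    d=ctrl.get_image(n);im=d["pixels"];pickle.dump(d,open(n+"2.pkl","wb"))
    if n=="side": im=cv2.resize(im[120:280,220:420],None,fx=4,fy=4,interpolation=cv2.INTER_CUBIC)[:600]
    cv2.imwrite(f"pics/{n}2.png",im)
E
```

```text
t 5.58 tip box(front-of-hinge,y,z) mm [191.4   1.  193.3] F [-1.3  0.2  1.3] grip 0.01
q [ 0.33 -0.13 -0.71  1.98 -0.09  1.27 -2.  ]
tool shift cm [11.17  0.03  9.29] turn [ 0.001  0.004 -0.006]
```

View pics/side2.png

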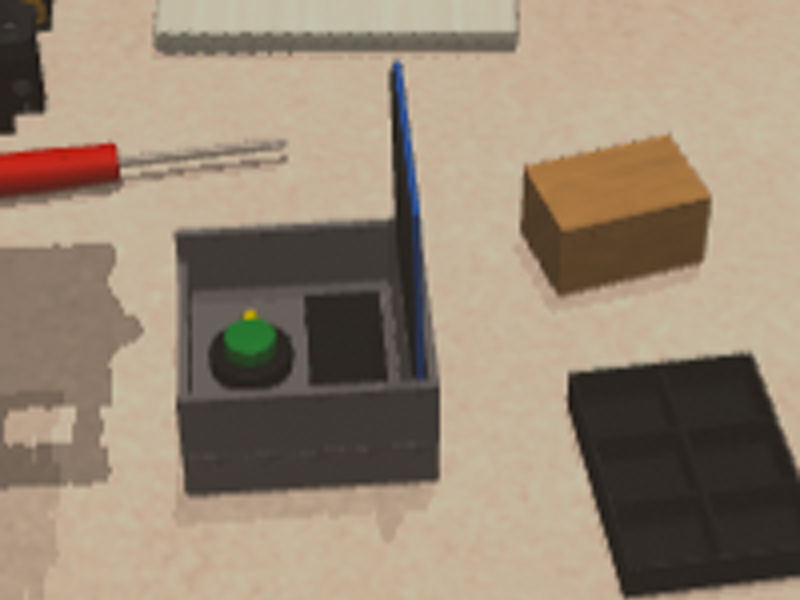

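View pics/wrist2.png

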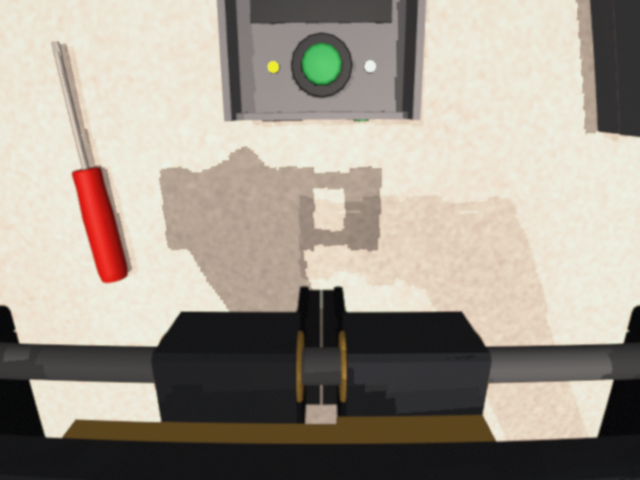

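The cover is upright and the green button is visible, at (250,340) in the side crop and (322,63) in the wrist view. I'll measure it next.

```bash
python3 - <<'E'
from h import *
for n,r in(("side",(255,165,340,250)),("wrist",(280,30,370,110))):
    d=pickle.load(open(n+"2.pkl","rb"));h=cv2.cvtColor(d["pixels"],cv2.COLOR_BGR2HSV)
    m=cv2.inRange(h,(45,100,40),(85,255,255));q=np.zeros_like(m);x0,y0,x1,y1=r;q[y0:y1,x0:x1]=m[y0:y1,x0:x1]
    x,y,w,hh=cv2.boundingRect(q);c=(x+(w-1)/2,y+(hh-1)/2);print(n,c,w,hh,onz(d,[c],.05),bp(.08,0,.052))
E
```

```text
side (282.0, 205.5) 13 12 [[0.50941284 0.14470742 0.05      ]] [0.51096305 0.15105897 0.052     ]
wrist (321.0, 63.5) 41 42 [[0.51174465 0.15201115 0.05      ]] [0.51096305 0.15105897 0.052     ]
```

>>> {"api": "play_rows", "payload": {"targets": "4 0 1 0 0 0 -1;4 0 2 0 0 0 -1;3 0 3 0 0 0 -1;0 0 2 0 0 0 -1;0 0 0 0 0 0 -1"}}

```text
time: 6.3
position: [0.5138, 0.1506, 0.2921]
tool_rot: [3.138, -0.135, -0.004]
ft_force: [0.0, -0.3, -0.2]
grip_width: 0.006
```

```bash
python3 -c "
from h import *
delta(bp(.08,0,.052))"
```

```text
t 6.3 tip box(front-of-hinge,y,z) mm [ 77.1  -0.2 110.1] F [ 0.  -0.3 -0.2] grip 0.01
q [ 0.31  0.23 -0.71  1.85  0.17  1.12 -2.12]
tool shift cm [-0.27 -0.02  5.82] turn [ 0.     0.003 -0.008]
```

```bash
python3 -c "
from h import *
d=pickle.load(open('wrist2.pkl','rb'));c=-d['R'].T@d['t'];print(c,'optical axis',d['R'][2]);print((c-np.array([.4,.1608,.3753])))"
```

```text
[0.48302256 0.15482551 0.35666063] optical axis [-0.30247886  0.02447507 -0.95284181]
[ 0.08302256 -0.00597449 -0.01863937]
```

```bash
python3 - <<'E'
from h import *
from bench import ctrl
d=ctrl.get_image("side");im=d["pixels"]
im=cv2.resize(im[60:260,180:440],None,fx=3,fy=3,interpolation=cv2.INTER_CUBIC)
cv2.imwrite(f"pics/side3.png",im)
E
```

```text
(no output)
```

View pics/side3.png

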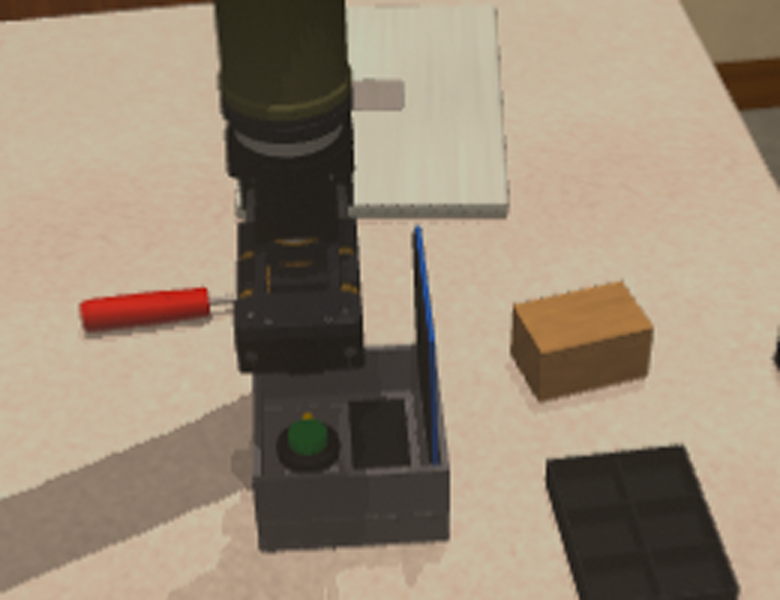

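No camera housing sticks out at the front. The gripper body stands left of the upright cover, so there is clearance. I'll go down onto the button.

>>> {"api": "play_rows", "payload": {"targets": "-0.25 0 2 0 0 0 -1;0 0 2 0 0 0 -1;0 0 1 0 0 0 -1;0 0 0 0 0 0 -1"}}

```text
time: 6.85
position: [0.513, 0.1518, 0.247]
tool_rot: [-3.139, 0.135, -0.012]
ft_force: [-0.0, -0.4, -0.1]
grip_width: 0.008
```

```bash
python3 -c "
from h import *
delta(bp(.08,0,.046))"
```

```text
t 6.85 tip box(front-of-hinge,y,z) mm [78.   0.9 65. ] F [-0.  -0.4 -0.1] grip 0.01
q [ 0.28  0.29 -0.7   1.9   0.22  1.03 -2.17]
tool shift cm [-0.21  0.09  1.9 ] turn [-0.    -0.008 -0.008]
```

>>> {"api": "play_rows", "payload": {"targets": "-0.2 0.1 0.7 0 -0.008 0 -1;0 0 0.6 0 0 0 -1;0 0 0.3 0 0 0 -1;0 0 0.3 0 0 0 -1;0 0 0 0 0 0 -1"}}

```text
time: 7.48
position: [0.5118, 0.1513, 0.2296]
tool_rot: [-3.138, 0.135, -0.004]
ft_force: [-1.6, -0.4, 3.7]
grip_width: 0.005
```

```bash
python3 -c "
from h import *
delta(bp(.08,0,.046))"
```

```text
t 7.47 tip box(front-of-hinge,y,z) mm [79.2  0.3 47.6] F [-1.6 -0.4  3.7] grip 0.01
q [ 0.28  0.31 -0.69  1.91  0.23  1.   -2.18]
tool shift cm [-0.08  0.03  0.16] turn [-0.001 -0.003 -0.008]
```

>>> {"api": "play_rows", "payload": {"targets": "0 0 0.15 0 0 0 -1;0 0 0.1 0 0 0 -1;0 0 0 0 0 0 -1"}}

```text
time: 7.85
position: [0.5118, 0.1516, 0.2289]
tool_rot: [3.138, -0.135, 0.004]
ft_force: [-2.7, -0.6, 4.5]
grip_width: 0.003
```

>>> {"api": "play_rows", "payload": {"targets": "0 0 0.12 0 0 0 -1;0 0 0.05 0 0 0 -1"}}

```text
time: 8.1
position: [0.5119, 0.1518, 0.2286]
tool_rot: [3.137, -0.135, 0.004]
ft_force: [-2.1, -1.1, 7.1]
grip_width: 0.007
```

>>> {"api": "play_rows", "payload": {"targets": "0 0 0.2 0 0 0 -1;0 0 0.2 0 0 0 -1"}}

```text
time: 8.35
position: [0.5121, 0.1523, 0.2283]
tool_rot: [3.134, -0.136, 0.003]
ft_force: [-7.7, -2.7, 22.0]
grip_width: 0.008
```

>>> {"api": "play_rows", "payload": {"targets": "0 0 0.3 0 0 0 -1;0 0 0.3 0 0 0 -1"}}

```text
time: 8.6
position: [0.5122, 0.1531, 0.2281]
tool_rot: [3.13, -0.136, 0.003]
ft_force: [-11.2, -3.5, 28.4]
grip_width: 0.009
```

>>> {"api": "play_rows", "payload": {"targets": "0 0 -2 0 0 0 -1;0 0 -4 0 0 0 -1;0 0 -4 0 0 0 -1;0 0 -4 0 0 0 -1;0 0 -4 0 0 0 -1;0 0 -1 0 0 0 -1;0 0 0 0 0 0 -1"}}

```text
time: 9.48
position: [0.5123, 0.1545, 0.4214]
tool_rot: [3.131, -0.135, 0.006]
ft_force: [-0.4, -0.4, -0.6]
grip_width: 0.002
```

```bash
python3 -c "
from h import *
delta(bp(-.065,0,.225))"
```

```text
t 9.47 tip box(front-of-hinge,y,z) mm [ 78.9   3.5 239.4] F [-0.4 -0.4 -0.6] grip 0.0
q [ 0.34  0.12 -0.73  1.69  0.09  1.36 -2.07]
tool shift cm [14.39  0.23  1.5 ] turn [ 0.008 -0.004 -0.008]
```

>>> {"api": "play_rows", "payload": {"targets": "3 0.1 0 0.008 -0.004 -0.008 -1;4 0.1 0 0 0 0 -1;4 0 0 0 0 0 -1;3.4 0 0 0 0 0 -1;0 0 0 0 0 0 -1"}}

```text
time: 10.1
position: [0.6587, 0.1399, 0.4092]
tool_rot: [3.135, -0.121, -0.02]
ft_force: [-0.7, -1.0, 0.0]
grip_width: 0.003
```

```bash
python3 -c "
from h import *
delta(bp(-.06,0,.145))"
```

```text
t 10.1 tip box(front-of-hinge,y,z) mm [-68.2   0.5 227.2] F [-0.7 -1.   0. ] grip 0.0
q [ 0.23  0.45 -0.68  1.35  0.28  1.44 -2.08]
tool shift cm [-0.71  0.01  8.23] turn [0.004 0.013 0.001]
```

>>> {"api": "play_rows", "payload": {"targets": "0 0 3 0 0.013 0 -1;0 0 3 0 0 0 -1;0 0 2.5 0 0 0 -1;0 0 0 0 0 0 -1"}}

```text
time: 10.6
position: [0.6541, 0.1411, 0.3156]
tool_rot: [3.134, -0.115, -0.016]
ft_force: [-0.3, -0.7, -0.3]
grip_width: 0.003
```

```bash
python3 - <<'E'
from h import *
from bench import ctrl
delta(bp(-.02,0,.14))
d=ctrl.get_image("side");im=d["pixels"]
im=cv2.resize(im[60:260,180:440],None,fx=3,fy=3,interpolation=cv2.INTER_CUBIC)
cv2.imwrite(f"pics/side4.png",im)
E
```

```text
t 10.6 tip box(front-of-hinge,y,z) mm [-63.5   1.3 133.6] F [-0.3 -0.7 -0.3] grip 0.0
q [ 0.23  0.5  -0.66  1.48  0.31  1.28 -2.11]
tool shift cm [-4.35  0.11 -0.6 ] turn [0.006 0.01  0.005]
```

View pics/side4.png

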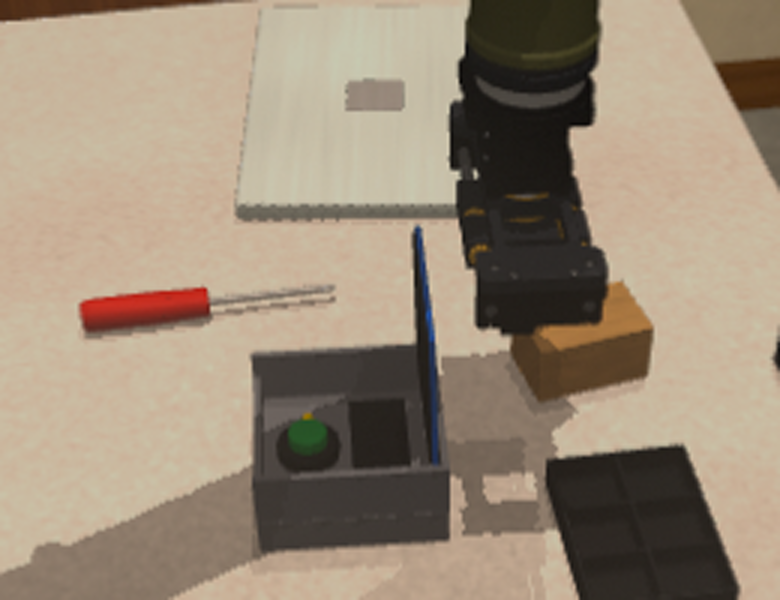

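>>> {"api": "play_rows", "payload": {"targets": "-2 0.1 -0.5 0 0.01 0 -1;-2.2 0 -0.3 0 0 0 -1;0 0 0 0 0 0 -1"}}

```text
time: 11.02
position: [0.6116, 0.1449, 0.3289]
tool_rot: [3.136, -0.114, 0.011]
ft_force: [1.3, -0.6, 0.3]
grip_width: 0.009
```

```bash
python3 -c "
from h import *
delta(bp(.013,0,.141))"
```

```text
t 11.03 tip box(front-of-hinge,y,z) mm [-20.8   1.8 146.9] F [ 1.3 -0.6  0.3] grip 0.01
q [ 0.27  0.4  -0.69  1.59  0.27  1.24 -2.11]
tool shift cm [-3.39  0.15  0.56] turn [ 0.003 -0.007  0.006]
```

>>> {"api": "play_rows", "payload": {"targets": "-1 0.1 0.3 0 -0.007 0 -1;-1 0 0.1 0 0 0 -1;-1 0 0.1 0 0 0 -1"}}

```text
time: 11.4
position: [0.5846, 0.1453, 0.3264]
tool_rot: [3.139, -0.118, 0.021]
ft_force: [5.9, 0.8, -3.4]
grip_width: 0.008
```

```bash
python3 -c "
from h import *
delta(bp(.013,0,.141))"
```

```text
t 11.4 tip box(front-of-hinge,y,z) mm [  6.2  -0.  144.4] F [ 5.9  0.8 -3.4] grip 0.01
q [ 0.29  0.34 -0.7   1.66  0.24  1.21 -2.11]
tool shift cm [-0.69 -0.    0.33] turn [-0.    -0.013  0.004]
```

>>> {"api": "play_rows", "payload": {"targets": "-1.1 0 0.3 0 -0.013 0 -1;-1.1 0 0.3 0 0 0 -1;-1.1 0 0.4 0 0 0 -1"}}

```text
time: 11.78
position: [0.5543, 0.1467, 0.3171]
tool_rot: [-3.136, 0.121, -0.021]
ft_force: [5.5, -0.5, 0.0]
grip_width: 0.006
```

```bash
python3 -c "
from h import *
delta(bp(.063,0,.123))"
```

```text
t 11.78 tip box(front-of-hinge,y,z) mm [ 36.4  -1.  135.1] F [ 5.5 -0.5  0. ] grip 0.01
q [ 0.31  0.29 -0.72  1.74  0.21  1.17 -2.11]
tool shift cm [-2.67 -0.1   1.18] turn [-0.004 -0.013  0.001]
```

>>> {"api": "play_rows", "payload": {"targets": "-0.9 0 0.3 0 -0.013 0 -1;-0.9 -0.1 0.5 0 0 0 -1;-0.8 0 0.5 0 0 0 -1"}}

```text
time: 12.15
position: [0.5312, 0.1483, 0.3058]
tool_rot: [-3.134, 0.126, -0.02]
ft_force: [5.0, 0.4, 1.3]
grip_width: -0.0
```

```bash
python3 -c "
from h import *
delta(bp(.084,0,.101))"
```

```text
t 12.15 tip box(front-of-hinge,y,z) mm [ 59.7  -1.2 123.8] F [5.  0.4 1.3] grip -0.0
q [ 0.33  0.25 -0.73  1.81  0.18  1.14 -2.12]
tool shift cm [-2.46 -0.1   2.25] turn [-0.005 -0.013 -0.002]
```

>>> {"api": "play_rows", "payload": {"targets": "-0.9 -0.1 0.6 0 -0.013 0 -1;-0.8 0 0.8 0 0 0 -1;-0.7 0 0.9 0 0 0 -1"}}

```text
time: 12.52
position: [0.5097, 0.1506, 0.2845]
tool_rot: [-3.132, 0.129, -0.018]
ft_force: [4.5, -0.1, 3.2]
grip_width: 0.002
```

```bash
python3 -c "
from h import *
delta(bp(.0925,0,.082))"
```

```text
t 12.53 tip box(front-of-hinge,y,z) mm [ 81.3  -0.6 102.5] F [ 4.5 -0.1  3.2] grip 0.0
q [ 0.33  0.23 -0.74  1.87  0.17  1.09 -2.13]
tool shift cm [-1.15 -0.04  2.04] turn [-0.007 -0.011 -0.004]
```

>>> {"api": "play_rows", "payload": {"targets": "-0.5 -0.1 0.7 -0.005 -0.011 0 -1;-0.4 0 0.7 0 0 0 -1;-0.3 0 0.7 0 0 0 -1;0 0 0 0 0 0 -1"}}

```text
time: 13.02
position: [0.4958, 0.153, 0.2611]
tool_rot: [-3.137, 0.128, 0.006]
ft_force: [1.2, -0.5, 3.2]
grip_width: 0.006
```

```bash
python3 -c "
from h import *
delta(bp(.095,0,.072))"
```

```text
t 13.03 tip box(front-of-hinge,y,z) mm [95.3  0.8 79.1] F [ 1.2 -0.5  3.2] grip 0.01
q [ 0.32  0.24 -0.74  1.92  0.18  1.05 -2.15]
tool shift cm [0.03 0.08 0.71] turn [-0.001  0.004 -0.003]
```

>>> {"api": "play_rows", "payload": {"targets": "0 0.1 0.5 0 0.004 0 -1;0 0 0.4 0 0 0 -1;0 0 0.3 0 0 0 -1;0 0 0 0 0 0 -1"}}

```text
time: 13.52
position: [0.4948, 0.153, 0.2483]
tool_rot: [-3.137, 0.127, 0.004]
ft_force: [1.2, -0.4, 4.0]
grip_width: 0.005
```

```bash
python3 -c "
from h import *
delta(bp(.095,0,.065))"
```

```text
t 13.53 tip box(front-of-hinge,y,z) mm [96.3  0.6 66.3] F [ 1.2 -0.4  4. ] grip 0.0
q [ 0.31  0.26 -0.73  1.93  0.2   1.03 -2.16]
tool shift cm [0.13 0.06 0.13] turn [-0.002  0.002 -0.002]
```

>>> {"api": "play_rows", "payload": {"targets": "0 0 0.15 0 0 0 -1;0 0 0 0 0 0 -1"}}

```text
time: 13.78
position: [0.4948, 0.153, 0.2467]
tool_rot: [-3.137, 0.127, 0.004]
ft_force: [1.4, 0.9, 4.1]
grip_width: 0.005
```

>>> {"api": "play_rows", "payload": {"targets": "0 0 -0.5 0 0 0 -1;0 0 -0.7 0 0 0 -1;0 0 0 0 0 0 -1;0 0 0 0 0 0 -1"}}

```text
time: 14.28
position: [0.4934, 0.1524, 0.2581]
tool_rot: [-3.139, 0.127, 0.011]
ft_force: [0.1, 0.1, -0.6]
grip_width: 0.008
```

```bash
python3 - <<'E'
from h import *
from bench import ctrl
delta(bp(.095,0,.065))
d=ctrl.get_image("side");im=d["pixels"]
im=cv2.resize(im[60:260,180:440],None,fx=3,fy=3,interpolation=cv2.INTER_CUBIC)
cv2.imwrite(f"pics/side5.png",im)
E
```

```text
t 14.28 tip box(front-of-hinge,y,z) mm [97.6 -0.1 76.1] F [ 0.1  0.1 -0.6] grip 0.01
q [ 0.32  0.24 -0.74  1.93  0.18  1.05 -2.15]
tool shift cm [ 0.27 -0.01  1.11] turn [-0.     0.007 -0.003]
```

View pics/side5.png

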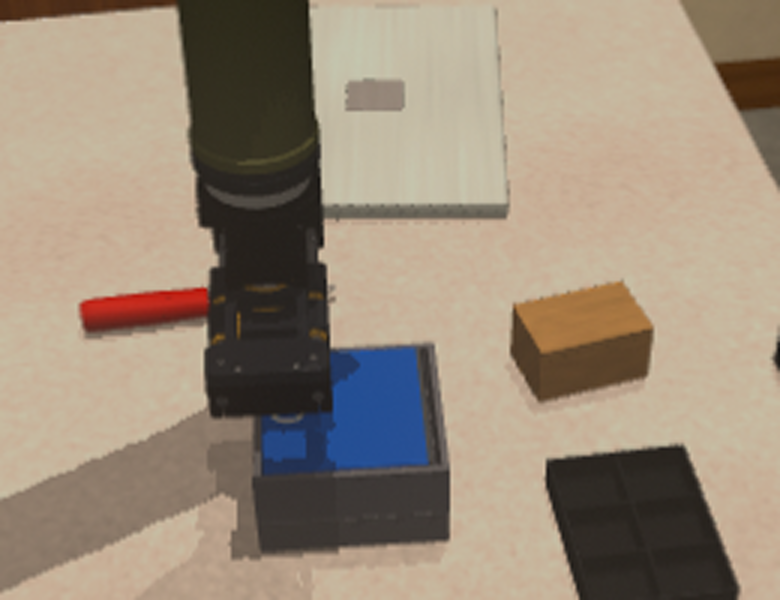

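No contact force now (-0.6 N), and the cover is holding shut with the finger 4 mm above it. I'll retreat and check.

>>> {"api": "play_rows", "payload": {"targets": "0 0 -2 0 0 0 -1;-1 0 -3 0 0 0 -1;-3 0 -4 0 0 0 -1;-4 0 -4 0 0 0 -1;0 0 0 0 0 0 -1;0 0 0 0 0 0 -1;0 0 0 0 0 0 -1;0 0 0 0 0 0 -1"}}

```text
time: 15.32
position: [0.4126, 0.1572, 0.388]
tool_rot: [3.139, -0.13, -0.027]
ft_force: [0.2, -0.4, -0.5]
grip_width: 0.006
```

```bash
python3 - <<'E'
from h import *
from bench import ctrl
delta(bp(.095,0,.065))
d=ctrl.get_image("side");d0=pickle.load(open("side0.pkl","rb"));im=d["pixels"]
for q,n in((d,"now"),(d0,"start")):
    h=cv2.cvtColor(q["pixels"],cv2.COLOR_BGR2HSV);m=cv2.inRange(h,(100,120,60),(125,255,255))[165:250,255:340]
    print(n,cv2.boundingRect(m),cv2.countNonZero(m), "median depth", np.median(q["depth"][195:205,290:310]))
cv2.imwrite(f"pics/side6.png",im)
E
```

```text
t 15.32 tip box(front-of-hinge,y,z) mm [178.6  -1.6 206. ] F [ 0.2 -0.4 -0.5] grip 0.01
q [ 0.41 -0.11 -0.77  1.93 -0.09  1.31 -1.98]
tool shift cm [ 8.59 -0.2  13.96] turn [ 0.001  0.017 -0.004]
now (12, 11, 56, 42) 2033 median depth 1.0992779
start (12, 11, 56, 42) 2034 median depth 1.0987513
```

View pics/side6.png

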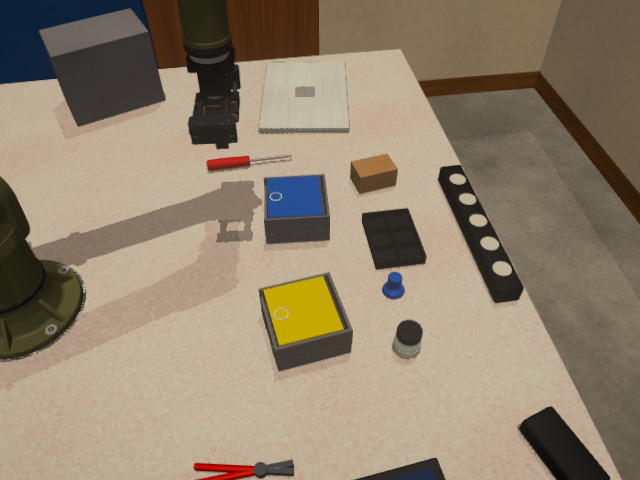

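The blue cover is shut, with the same outline as at the start, and has stayed so for over 1 s. The loose things and the yellow box are unmoved, and the arm is clear.

```bash
python3 -c "
from bench import ctrl
print(ctrl.close_job())"
```

```text
the job is handed in; nothing more can be done
None
```

The job is done and handed in after about 15.4 s of the 51 s. I pressed the blue cover about 7 mm with the closed fingertips and it swung fully open. Then I pressed the green button down, pushed the cover over from behind (about 5–7 N) and pressed it about 7 mm again to latch it.

**Last checks:**
- **Cover:** one second after I let go, the blue outline in the side view matched the start (same bounding box, 2033 against 2034 pixels). Its depth was within 0.6 mm.
- **Button:** it went down to its hard stop, with the fingertip at 46 mm against the expected 46 mm. To confirm the stop I pressed on to about 28 N upward (31 N in all), below the 40 N limit but well above the 4 N it needs.
- **Surroundings:** in the last side picture the yellow box was shut and the loose things in view looked unmoved; I judged this by eye. The arm was clear of everything.

**Disagreement:** the side camera put the button about 6 mm off in y from the wrist camera and the box geometry. I put this down to the button's side wall being in the colour mask, and used the position from the box geometry.

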